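File the profile template into the packed rack

ROBOT

A 7-joint arm with a two-finger parallel gripper is mounted at the origin on the work surface. World frame = base frame: x ahead of the robot, y to its left, z up, the work surface at z = 0. Lengths are in m, angles in degrees, forces in N, time in s.
With the tool pointing down it reaches from about 0.425 to 0.8 m from the base axis. Payload 8.3 kg.
Tool frame: the origin (TCP) lies midway between the tips of the shut fingers; the grasp point (between the pads) lies 19 mm behind it (manip.grip_point_offset is the distance from the TCP to the grasp point, in m); z points along the fingers, x is the direction in which the jaws open and shut, and the axes are right-handed (so a half turn about z gives the same grasp; the last joint's range is limited). The gripper opens to 85 mm and grips with 20 to 120 N. Pads are 22 mm wide; open, the fingers measure 114 mm over their backs; the gripper's body (76 mm by 85 mm) begins 54 mm behind the grasp point. The pads swing forward as they close: fully open they stand 13 mm farther back than shut.
Start: joints at [64.865, 21.967, 0.94, 78.501, -0.361, 79.538, -2.664], TCP at [0.229, -0.581, 0.231] pointing down, gripper open.
Joint ranges: [-169.22, 169.22], [-14.56, 117.87], [-87.37, 89.26], [10.42, 133.3], [-82.24, 262.24], [0.94, 117.77], [-172.7, 172.7]. Speed limits (degrees/s): [136.94, 136.94, 172.46, 172.46, 180, 180, 180].

INTERFACE

Orientations are given as [roll, pitch, yaw] about the fixed x, y, z axes, in that order (R = Rz(yaw) Ry(pitch) Rx(roll)).
In Python, from workcell import manip gives the robot as it stands. The module is installed in compiled form; this text tells all that it offers.
- The arm moves only by the shell command python3 -m jog 'ROWS' [FORCE]. ROWS is text: rows parted by semicolons, each of 5 numbers parted by spaces: the shift along the world's x, y, z in cm, then the turn about the world's z in degrees, then the gripper command: -1 is fully open, 1 is shut, values between are in proportion. In form: dx dy dz roll fingers; .... A call has 1 to 20 rows; each row shifts and turns the commanded pose from where the row before left it; what a row does not reach is not made up. A row lasts 1/10 s, in which the tool goes at most 50 mm and 8.59 degrees, less where a joint would pass 70% of its speed; a pose out of reach is approached as far as the arm can. A call with a gripper value outside its range is refused whole. The fingers move at their own pace and stop on an object; FORCE is the grip in N (left out, the last holds). Time passes only in rows, so rows that do not move let the fingers close. It gives the time, the measured TCP pose, the force and the opening at its end, in the units of the state.
- manip.get_state(): the state, without advancing time (a new reading comes with each control period).
- manip.get_image(name): name is "side" or "top" or "wrist"; returns a dict with "frame" (400x640x3 uint8, red, green, blue), "mtx" (3x3 intrinsics, pixels), "dist" ([k1, k2, p1, p2, k3] as OpenCV has them; the pictures are not rectified), "R" (3x3) and "t" (3): a world point X has camera coordinates R X + t. Camera axes: x right, y down, z forward; pixel columns grow to the right and rows downward; lengths in m; the calibration is good to about 2 mm. A picture is of the moment at which its call begins. There is no depth.
- manip.finish_job(): hands the job in, once; it reports no verdict.
Trained networks look in a picture, given as the dict that the camera call returned (one of the last four; its "shot" number tells which), for a name from the list of things; names that differ only in an ending like _2 or _b are one class to them, and where a whole thing is asked for, a point or a joint stands for the part that bears it (a point fixed in the world has none). Each returns a list of dicts, best first, with "score" (0 to 1); they miss things now and then, are a little off and sometimes report something else, mostly with a low value. They report only what shows in the picture. A call takes as long as a camera call. They do not tell look-alikes from the thing itself.
- manip.find_in(target, picture): "pixel" ([row, column] in pixels, amid what is visible of it).
The state is a dict: "t": time; "joints": joint angles; "joint_vel": joint speeds; "effort": joint torques, N m; "tool_pos": TCP position; "ee_rot": TCP orientation; "force": force on the tool from outside, world axes, zero at the start; "ft_torque": the same for the moment, N m; "grip_width": opening from 0.0 (shut) to 1.0 (fully open).
Only numpy, scipy, OpenCV 4.12 (cv2) and the standard library are available. Lean on these libraries where they do the work, as an engineer would, in place of code of your own. Each camera call takes 0.05 s, during which the arm holds its last target. There are 200 camera calls.

TASK

Lift the plywood template by its tab out of the slotted stand and file it in the packed row, directly beside the divider with the raised ear, on the side towards the sprung end plate. Work its wedge foot gently down between the plates, letting them part without jamming, tipping or lifting them, and press it home with a light firm push until it bottoms on the hidden depth bar, upright and in line with the row; then let go. Leave everything else on the bench as it is.

Things in the scene. Friction and masses are not known exactly. Their poses are not given: they have to be found in the camera images.
- rack: Fixed wooden rack, plates packed along its y axis, lengthwise in x. Origin on the bench under mid-length. The plates' ends stand on two ledges (26 mm up, at |x| over 50 mm). Cheek (96 mm high) inner face at y = -50 mm, five plates to y = 30 mm, then the sprung end plate. Hidden between them a hard depth bar, its top at 8 to 22 mm, set anew each time: find it by feel; a sprung strip on it (1 N) gives 2 mm first.
- end_plate (a joint): Sprung aluminium end plate (124 mm long, 10 mm thick, top 96 mm above the bench) at the rack's +y end, pressing the row against the fixed cheek. Value: its travel in m towards +y from the closed-up row of five (0), at most 0.035. It pushes with about 4 N at 0, 6 N at 0.016. The cheek side does not give: only plates on the end plate's side can move away. A 70 mm high end block is behind it.
- divider: The row's plate with a raised ear (28 mm long, 6 mm thick, 18 mm above the others; x = 31 to 59 mm, the end away from the robot, y = -8 to -2 mm). Otherwise a loose upright plate 124 (x) by 16 (y) by 70 (z) mm, 0.11 kg, long top edges bevelled (5 mm wide, 12 mm high). Origin: centre of its underside; axes as the rack's. It may be first to fourth from the cheek.
- template: Loose waxed plywood template to be filed: 84 mm long (x), 16 mm thick (y), 0.10 to 0.20 kg. Origin: middle of its lower edge, z up. Foot a wedge, 3 mm thick at z = 0, 16 mm from z = 22 mm. Body to z = 80 mm, one end stepped in; grip tab 44 mm long (x = -22 to 22 mm), 16 mm thick, z = 80 to 130 mm. Either way round. Leans a little in the stand. Friction in the row holds it: it does not drop home.
- stand: Fixed wooden stand with one straight slot along its x axis, in which the template stands: slot 19 mm wide, slot floor 10 mm and slot walls 50 mm above the bench, base 120 by 70 mm. Origin: on the bench under its middle.
- plate_a: Plain plywood plate of the row, loose and upright: 124 mm (x) by 16 mm (y) by 70 mm (z), 0.11 kg, long top edges bevelled (5 mm wide, 12 mm high), no ear. Origin: centre of its underside.
- plate_b: Plain plywood plate of the row, loose and upright: 124 mm (x) by 16 mm (y) by 70 mm (z), 0.11 kg, long top edges bevelled (5 mm wide, 12 mm high), no ear. Origin: centre of its underside.
- plate_c: Plain plywood plate of the row, loose and upright: 124 mm (x) by 16 mm (y) by 70 mm (z), 0.11 kg, long top edges bevelled (5 mm wide, 12 mm high), no ear. Origin: centre of its underside.
- plate_d: Plain plywood plate of the row, loose and upright: 124 mm (x) by 16 mm (y) by 70 mm (z), 0.11 kg, long top edges bevelled (5 mm wide, 12 mm high), no ear. Origin: centre of its underside. Always the last one, next to the sprung end plate.
- caliper: Digital caliper lying on the bench, 190 mm long. Not to be disturbed. Origin at its underside.
- sanding_block: Cork sanding block, 100 by 55 by 30 mm. Not to be disturbed. Origin at its underside.
- oil: Amber oil bottle, 60 mm diameter, 140 mm tall. Not to be disturbed. Origin at its underside.
- gouge: Wooden-handled turning tool lying on the bench, 260 mm long. Not to be disturbed. Origin at its underside.
- bat_knob: Turned wooden bat knob standing on the bench, 64 mm diameter, 90 mm tall. Not to be disturbed. Origin at its underside.
- ring_gauge: Steel ring gauge lying flat, 84 mm outside diameter, 14 mm high. Not to be disturbed. Origin at its underside.
- pencil_cup: Grey plastic cup, 76 mm diameter, 100 mm tall. Not to be disturbed. Origin at its underside.
Things that resemble listed ones, but are neither listed nor needed, are in the scene too. Leave any purple or turquoise look-alike of the template alone.

How it is judged (in metres and radians):
On the way, in this order (a step that is already met when the one before it is completed fails the run):
1. the template is lifted clear out of the stand (height (world z) of template above 0.07 m), for 0.2 s.
2. its wedge foot is between the divider and the next plate (z of template in the frame of divider below 0.055 m and y of template in the frame of divider between 0.004 and 0.024 m and x of template in the frame of rack between -0.02 and 0.02 m), for 0.1 s.
3. it is pressed home on the depth bar with at least 4 N (contact force between template and rack above 4 N and z of template in the frame of rack below 0.0245 m and x of template in the frame of rack between -0.008 and 0.008 m and y of template in the frame of divider above 0.012 m), for 0.1 s.
At the end, for the whole second after the job is handed in: Template beside the divider on the sprung side (centres 12-20 mm apart in y), on the depth bar (touching the bar or its strip by over 0.2 N), within 8 mm of the row's line in x, turned under 0.10 rad; the plates within 4 mm of the ledges and 10 mm of the line; all tilted under 0.08 rad, at rest (angle between each of template, plate_a, divider, plate_b, plate_c, plate_d's own z axis and vertical below 0.08 rad and z of each of template, plate_a, divider, plate_b, plate_c, plate_d in the frame of rack below 0.03 m and x of template in the frame of rack between -0.008 and 0.008 m and linear speed of each of template, plate_a, divider, plate_b, plate_c, plate_d below 0.02 m/s and x of plate_a in the frame of rack between -0.01 and 0.01 m and x of divider in the frame of rack between -0.01 and 0.01 m and x of plate_b in the frame of rack between -0.01 and 0.01 m and x of plate_c in the frame of rack between -0.01 and 0.01 m and x of plate_d in the frame of rack between -0.01 and 0.01 m and z of template in the frame of rack below 0.0245 m and contact force between template and rack above 0.2 N and angle between the x axis of template and the x axis of rack, either way round below 0.1 rad and y of template in the frame of divider between 0.012 and 0.02 m).
It fails at once if one of the row's plates is tipped over (more than 0.3 rad) or lifted more than 15 mm (angle between any of plate_a, divider, plate_b, plate_c, plate_d's own z axis and vertical above 0.3 rad or z of any of plate_a, divider, plate_b, plate_c, plate_d in the frame of rack above 0.041 m).
It fails at once if the template is jammed against a plate of the row with more than 35 N (contact force between template and plate_a above 35 N or contact force between template and divider above 35 N or contact force between template and plate_b above 35 N or contact force between template and plate_c above 35 N or contact force between template and plate_d above 35 N).
It fails at once if the template is pressed on the rack with more than 30 N (contact force between template and rack above 30 N).
It fails at once if the gripper or arm knocks the row's plates or the rack with more than 15 N (contact force between any of the fingers, the arm and plate_a above 15 N or contact force between any of the fingers, the arm and divider above 15 N or contact force between any of the fingers, the arm and plate_b above 15 N or contact force between any of the fingers, the arm and plate_c above 15 N or contact force between any of the fingers, the arm and plate_d above 15 N or contact force between any of the fingers, the arm and rack above 15 N).
It fails at once if something else on the bench is moved more than 20 mm (distance of any of caliper, sanding_block, oil, gouge, bat_knob, ring_gauge, pencil_cup from where it was at the start of the episode above 0.02 m).
It also fails if it takes over 70 s, if anything falls off the work surface, if the arm or the gripper's body presses on something with over 40 N, if the wrist force passes 120 N, or if a joint passes its speed limit or range.

## Working session

There is one attempt and no reset: what is moved stays moved. The work goes in short steps, Python scripts to look and compute and a shell command to move; the robot and the scene stay as the last step left them, time stands still between calls to the robot, and variables do not carry over. Pictures are saved under pics/ and viewed, about 8 in all and at most 12, crops included, and the job is handed in when it is done.

```bash
mkdir -p pics; cat > h.py <<'E'
import numpy as np, cv2
from workcell import manip
def shot(n,fn=None):
    p=manip.get_image(n)
    if fn: cv2.imwrite('pics/'+fn,cv2.cvtColor(p['frame'],cv2.COLOR_RGB2BGR))
    return p
def ray(p,px):  # px=(col,row)
    u=cv2.undistortPoints(np.array([[px]],float),np.array(p['mtx']),np.array(p['dist']))[0,0]
    R=np.array(p['R']);t=np.array(p['t'])
    return -R.T@t, R.T@np.array([u[0],u[1],1])
def atz(p,px,z):
    c,d=ray(p,px); return c+d*(z-c[2])/d[2]
def proj(p,X):
    r,_=cv2.Rodrigues(np.array(p['R']))
    return cv2.projectPoints(np.array(X,float).reshape(-1,1,3),r,np.array(p['t']),np.array(p['mtx']),np.array(p['dist']))[0][:,0]
E
python3 - <<'E'
from h import *
s=manip.get_state(); print(s['t'],s['tool_pos'],s['ee_rot'],s['force'],s['grip_width'],manip.grip_point_offset)
for n in ['top','side']:
    p=shot(n,n+'1.png')
    print(n, 'cam',(-np.array(p['R']).T@p['t']).round(3))
    for o in ['rack','divider','template','stand','plate_a','end_plate']:
        print(o,[(np.round(d['pixel']).tolist(),round(d['score'],2)) for d in manip.find_in(o,p)[:4]])
E
```

```text
0.0 [ 0.22921998 -0.58088046  0.23027951] [ 1.79998325e+02  1.13185125e-01 -6.84610506e+01] [ 0.45593304 -0.28329161 -0.23849554] 1.0039286875715823 0.0187
top cam [ 0.279 -0.     1.386]
rack [([171.0, 256.0], 0.78), ([146.0, 328.0], 0.5)]
divider [([166.0, 272.0], 0.58)]
template [([252.0, 393.0], 0.84), ([193.0, 420.0], 0.68), ([196.0, 378.0], 0.54)]
stand [([207.0, 370.0], 0.93)]
plate_a [([173.0, 289.0], 0.8), ([164.0, 277.0], 0.66), ([169.0, 268.0], 0.58), ([166.0, 286.0], 0.51)]
end_plate [([165.0, 260.0], 0.82), ([171.0, 258.0], 0.52)]
side cam [-0.03   0.581  0.818]
rack []
divider [([213.0, 269.0], 0.59)]
template [([177.0, 360.0], 0.92), ([194.0, 410.0], 0.86), ([162.0, 380.0], 0.78)]
stand [([197.0, 356.0], 0.88)]
plate_a [([210.0, 274.0], 0.75), ([218.0, 269.0], 0.73), ([211.0, 287.0], 0.66), ([210.0, 279.0], 0.62)]
end_plate [([220.0, 256.0], 0.85)]
```

```bash
python3 - <<'E'
import cv2,numpy as np
a=cv2.imread('pics/top1.png')[100:290,210:460]; b=cv2.imread('pics/side1.png')[110:300,190:440]
a=cv2.resize(a,None,fx=3.1,fy=3.1,interpolation=cv2.INTER_CUBIC)
b=cv2.resize(b,None,fx=3.1,fy=3.1,interpolation=cv2.INTER_CUBIC)
cv2.imwrite('pics/topc.png',a);cv2.imwrite('pics/sidec.png',b)
E
```

```text
(no output)
```

View pics/topc.png

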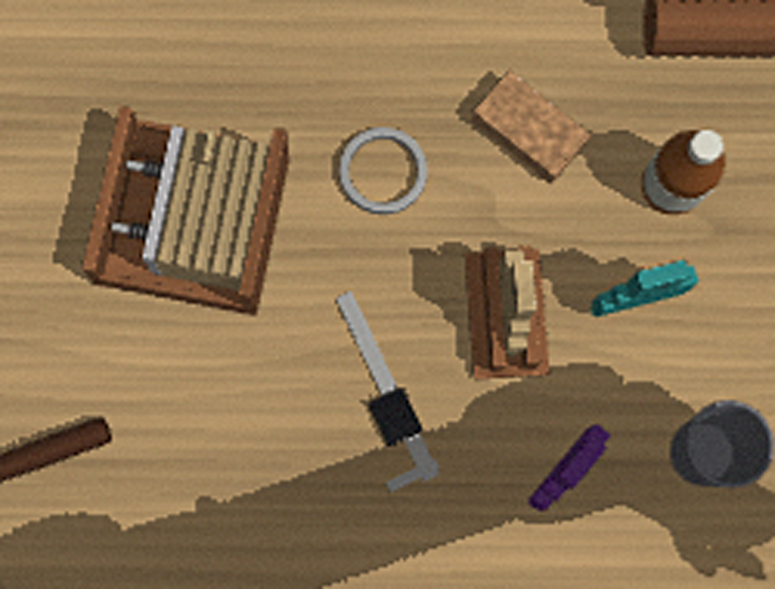

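View pics/sidec.png

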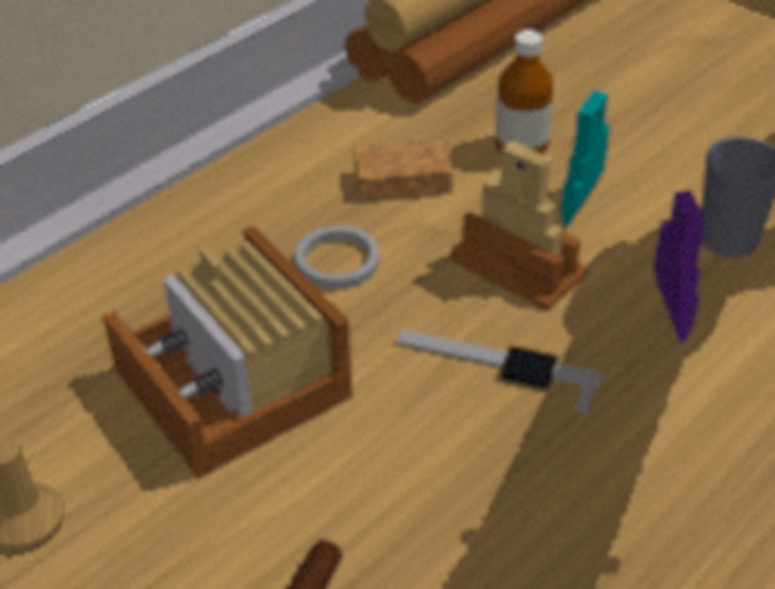

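The top view shows the rack on the left, with the end plate at crop (165,195), the cheek at (268,220) and the ear at (200,150). The stand is at (508,310) with the tan template in its slot. The divider looks like the fourth plate from the cheek, with only plate_d between it and the end plate. Next come rough metric estimates.

```bash
python3 - <<'E'
from h import *
p=shot('top'); q=shot('side')
def T(c,z): return atz(p,(210+c[0]/3.1-.5,100+c[1]/3.1-.5),z).round(4)
def S(c,z): return atz(q,(190+c[0]/3.1-.5,110+c[1]/3.1-.5),z).round(4)
print('f',p['mtx'][0][0],q['mtx'][0][0])
for n,c,z in [('EP far',(178,127),.096),('EP near',(151,266),.096),('cheek far',(281,129),.096),('cheek near',(250,309),.096),('ear',(200,148),.114),('tab far',(518,252),.14),('tab near',(524,316),.14),('stand NL',(476,377),.01),('stand NR',(548,373),.01),('slot wall far',(488,246),.05),('slot near',(497,365),.05)]: print(n,T(c,z))
print('side')
for n,c,z in [('EP far',(172,282),.096),('EP near',(242,354),.096),('cheek far',(252,232),.096),('cheek near',(342,322),.096),('ear',(208,258),.114),('tab far',(512,147),.14),('tab near',(543,162),.14)]: print(n,S(c,z))
E
```

```text
f 481.8896520275445 401.14568980012024
EP far [0.6755 0.1358 0.096 ]
EP near [0.5483 0.1569 0.096 ]
cheek far [0.674  0.0435 0.096 ]
cheek near [0.51   0.0693 0.096 ]
ear [0.6509 0.1142 0.114 ]
tab far [ 0.5521 -0.1612  0.14  ]
tab near [ 0.4967 -0.1651  0.14  ]
stand NL [ 0.4618 -0.1365  0.01  ]
stand NR [ 0.4656 -0.2035  0.01  ]
slot wall far [ 0.5774 -0.1454  0.05  ]
slot near [ 0.4674 -0.1516  0.05  ]
side
EP far [0.6676 0.1344 0.096 ]
EP near [0.5566 0.1516 0.096 ]
cheek far [0.6669 0.0418 0.096 ]
cheek near [0.523  0.0698 0.096 ]
ear [0.6514 0.1046 0.114 ]
tab far [ 0.5385 -0.1702  0.14  ]
tab near [ 0.503  -0.1712  0.14  ]
```

```bash
python3 -m jog '1.95 2.7 0.45 -1.25 -1;1.95 2.7 0.45 -1.25 -1;1.95 2.7 0.45 -1.25 -1;1.95 2.7 0.45 -1.25 -1;1.95 2.7 0.45 -1.25 -1;1.95 2.7 0.45 -1.25 -1;1.95 2.7 0.45 -1.25 -1;1.95 2.7 0.45 -1.25 -1;1.95 2.7 0.45 -1.25 -1;1.95 2.7 0.45 -1.25 -1;1.95 2.7 0.45 -1.25 -1;1.95 2.7 0.45 -1.25 -1;1.95 2.7 0.45 -1.25 -1;1.95 2.7 0.45 -1.25 -1;1.95 2.7 0.45 -1.25 -1;0 0 0 0 -1;0 0 0 0 -1' 40
python3 - <<'E'
from h import *
p=shot('wrist','w1.png'); print('cam',(-np.array(p['R']).T@p['t']).round(3), p['mtx'][0][0])
print(np.array(p['R']).round(2).tolist())
for o in ['template','stand']: print(o,[(np.round(d['pixel']).tolist(),round(d['score'],2)) for d in manip.find_in(o,p)[:3]])
E
```

```text
t: 2.5
tool_pos: [0.5223, -0.1756, 0.2988]
ee_rot: [-180.0, -0.0, -87.1]
force: [0.2, -0.3, 0.3]
grip_width: 0.999
cam [ 0.588 -0.172  0.441] 284.3216379676129
[[0.05, -1.0, 0.0], [-0.96, -0.05, 0.27], [-0.27, -0.01, -0.96]]
template [([176.0, 308.0], 0.6), ([170.0, 408.0], 0.59)]
stand [([166.0, 320.0], 0.62), ([96.0, 65.0], 0.22)]
```

View pics/w1.png

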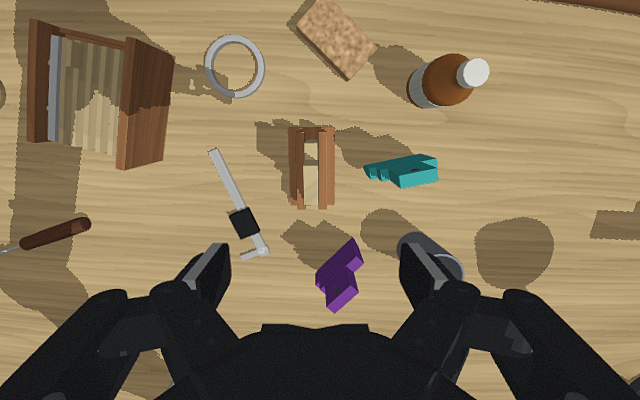

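Wrist view: the stand is at (312,168) below the tool, between the fingers. A closer crop will give the tab edges.

```bash
python3 - <<'E'
import cv2
a=cv2.imread('pics/w1.png')
l=cv2.resize(a[110:220,270:350],None,fx=5,fy=5,interpolation=cv2.INTER_CUBIC)
r=cv2.resize(a[10:180,20:180],None,fx=3.235,fy=3.235,interpolation=cv2.INTER_CUBIC)[:550,:400]
cv2.imwrite('pics/wc.png',cv2.hconcat([l,r]))
E
```

```text
(no output)
```

View pics/wc.png

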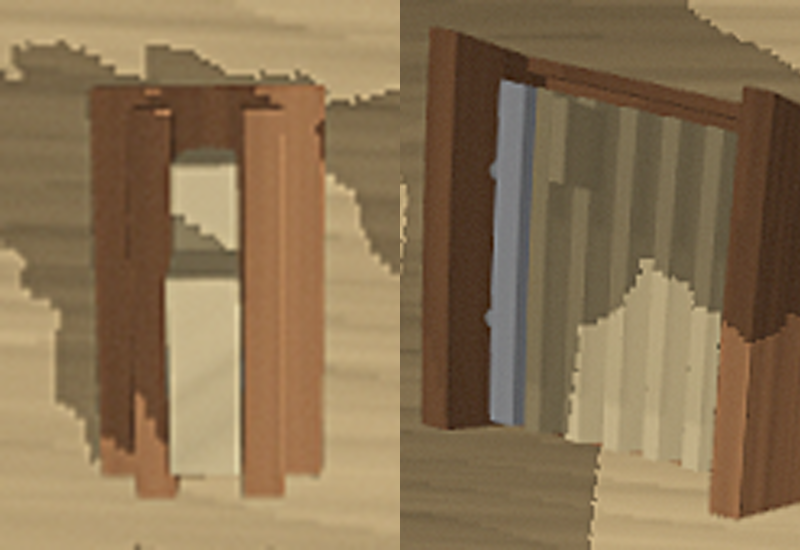

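```bash
python3 - <<'E'
from h import *
p=shot('wrist')
L=lambda c,z: atz(p,(270+c[0]/5-.5,110+c[1]/5-.5),z).round(4)
R=lambda c,z: atz(p,(20+(c[0]-400)/3.235-.5,10+c[1]/3.235-.5),z).round(4)
for c in [(166,279),(240,279),(172,473),(240,473)]: print('tab',L(c,.14))
for c in [(148,110),(178,495)]:print('wallL',L(c,.05))
for c in [(245,110),(242,495)]:print('wallR inner',L(c,.05))
print('EP out far,in far',R((503,80),.096),R((525,84),.096),'near',R((491,422),.096),R((516,425),.096))
print('cheek inner far',R((743,90),.096),'near',R((712,514),.096))
print('ear corners',R((550,180),.114),R((588,188),.114))
E
```

```text
tab [ 0.5413 -0.1643  0.14  ]
tab [ 0.542 -0.18   0.14 ]
tab [ 0.4984 -0.1671  0.14  ]
tab [ 0.4991 -0.1821  0.14  ]
wallL [ 0.5729 -0.1547  0.05  ]
wallL [ 0.4653 -0.1668  0.05  ]
wallR inner [ 0.5741 -0.1807  0.05  ]
wallR inner [ 0.4661 -0.1852  0.05  ]
EP out far,in far [0.6749 0.132  0.096 ] [0.6734 0.1236 0.096 ] near [0.5536 0.1568 0.096 ] [0.5528 0.1464 0.096 ]
cheek inner far [0.6714 0.0421 0.096 ] near [0.5209 0.0709 0.096 ]
ear corners [0.6384 0.103  0.114 ] [0.6358 0.0893 0.114 ]
```

```bash
python3 -m jog '-0.25 0.2 -2 0.2 -1;0 0 -3 0 -1;0 0 -3 0 -1;0 0 -3 0 -1;0 0 -3 0 -1;0 0 -2 0 -1;0 0 -1.5 0 -1;0 0 -1 0 -1;0 0 -0.6 0 -1;0 0 0 0 -1;0 0 0 0 0.5;0 0 0 0 1;0 0 0 0 1;0 0 0 0 1;0 0 0 0 1;0 0 0 0 1;0 0 0 0 1;0 0 0 0 1' 60
```

```text
t: 4.5
tool_pos: [0.5197, -0.1736, 0.1082]
ee_rot: [-180.0, 0.0, -87.0]
force: [-1.5, 3.0, 6.4]
grip_width: 0.178
```

```bash
python3 -m jog '0 0 0.5 0 1;0 0 1 0 1;0 0 1.5 0 1;0 0 2 0 1;0 0 2 0 1;0 0 2 0 1;0 0 2 0 1;0 0 2 0 1;0 0 1.5 0 1;0 0 0.7 0 1;0 0 0 0 1;0 0 0 0 1'
python3 - <<'E'
from h import *
shot('side','s2.png'); s=manip.get_state(); print(s['force'],s['ft_torque'])
a=cv2.imread('pics/s2.png')[20:220,180:440]
cv2.imwrite('pics/s2c.png',cv2.resize(a,None,fx=3,fy=3,interpolation=cv2.INTER_CUBIC))
E
```

```text
t: 5.7
tool_pos: [0.5191, -0.1746, 0.2592]
ee_rot: [180.0, 0.0, -87.0]
force: [0.0, -0.4, -1.7]
grip_width: 0.179
[ 0.61349039  0.13761885 -1.49976635] [0.03446575 0.04985649 0.00809239]
```

View pics/s2c.png

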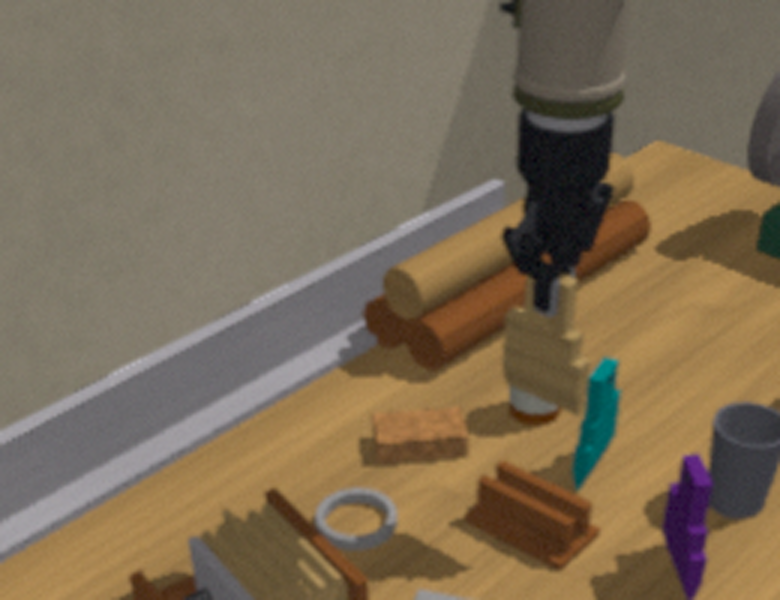

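The template is lifted clear and hangs straight below the gripper (crop 545,350), and the stand is empty. Moving to hover near the rack for a close look.

```bash
python3 -m jog '0.1 1 0.33 -1.1 1;0.2 2 0.33 -1.1 1;0.22 2.5 0.33 -1.1 1;0.22 2.5 0.33 -1.1 1;0.22 2.5 0.33 -1.1 1;0.22 2.5 0.33 -1.1 1;0.22 2.5 0.33 -1.1 1;0.22 2.5 0.33 -1.1 1;0.22 2.5 0.33 -1.1 1;0.22 2.5 0.33 -1.1 1;0.22 2.5 0.33 -1.1 1;0.2 1.6 0.33 -1.1 1;0.1 0.9 0 0 1;0 0 0 0 1;0 0 0 0 1'
python3 - <<'E'
from h import *
p=shot('wrist','w2.png')
for o in ['divider','end_plate','template','plate_a']: print(o,[(np.round(d['pixel']).tolist(),round(d['score'],2)) for d in manip.find_in(o,p)[:4]])
a=cv2.imread('pics/w2.png')[20:250,190:450]
cv2.imwrite('pics/w2c.png',cv2.resize(a,None,fx=3,fy=2.6,interpolation=cv2.INTER_CUBIC))
E
```

```text
t: 7.25
tool_pos: [0.5451, 0.1046, 0.2987]
ee_rot: [179.9, -0.0, -100.2]
force: [0.4, -0.8, -0.9]
grip_width: 0.179
divider [([119.0, 295.0], 0.64), ([150.0, 145.0], 0.46)]
end_plate [([125.0, 269.0], 0.55)]
template [([239.0, 312.0], 0.97), ([131.0, 603.0], 0.91), ([127.0, 266.0], 0.54)]
plate_a [([123.0, 332.0], 0.8), ([126.0, 282.0], 0.75), ([109.0, 322.0], 0.69), ([108.0, 308.0], 0.66)]
```

View pics/w2c.png

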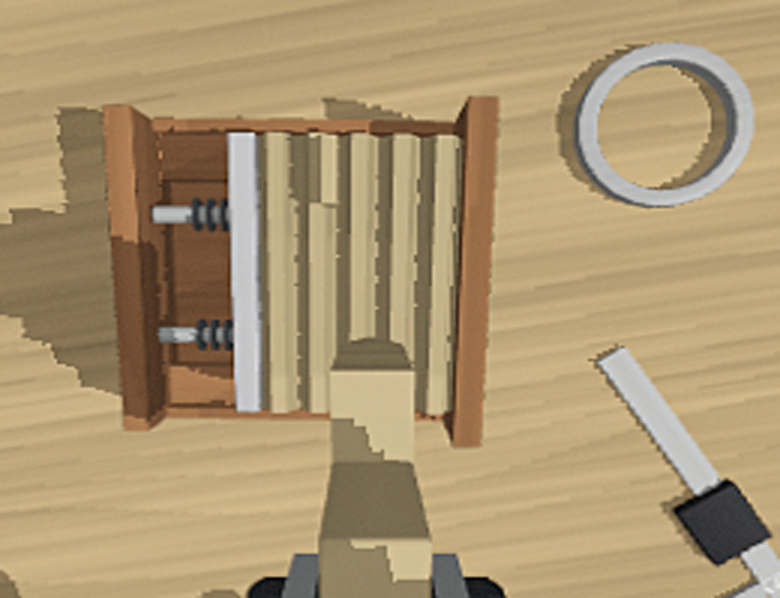

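The wrist view clearly shows five plate ridges at crop columns 278, 322, 362, 405 and 443. The ear is on the 322 plate (fourth from the cheek), so the target groove is at about column 300. Next I fit the rack pose.

```bash
cat > fit.py <<'E'
from h import *
from scipy.optimize import least_squares
p=shot('wrist'); s=manip.get_state(); tcp=np.array(s['tool_pos'])
C=lambda c:(190+(c[0]+.5)/3-.5,20+(c[1]+.5)/2.6-.5)
pts=[((62,30,96),(254,132)),((-62,30,96),(262,411)),((62,40,96),(229,132)),((-62,40,96),(238,411)),((31,-2,114),(336,203)),((31,4,114),(310,203))]
X=np.array([a for a,_ in pts])/1e3; U=np.array([C(b) for _,b in pts])
def W(q,X):
    c,n=np.cos(q[2]),np.sin(q[2]); return np.c_[q[0]+c*X[:,0]-n*X[:,1],q[1]+n*X[:,0]+c*X[:,1],X[:,2]]
f=lambda q:(proj(p,W(q,X))-U).ravel()
r=least_squares(f,[.61,.1,-.18],loss='soft_l1'); q=r.x
print('rack',q[:2].round(4),np.degrees(q[2]).round(2)); print(r.fun.reshape(-1,2).round(1).tolist())
c=lambda P:(((proj(p,P)-[190,20])+.5)*[3,2.6]).round(0).tolist()
for y in (-50,-34,-18,-2,14): print('groove',y,c(W(q,np.array([[.062,y/1e3,.088],[-.062,y/1e3,.088]]))))
print('cheek',c(W(q,np.array([[.062,-.05,.096],[-.062,-.05,.096]]))))
# template pts in hand
yaw=np.radians(s['ee_rot'][2]+90)
T=np.array([[22,8,130],[22,-8,130],[22,8,80],[22,-8,80],[42,8,80],[42,-8,80],[42,1.5,0],[42,-1.5,0]])/1e3
print('tmpl',c(W([tcp[0],tcp[1],yaw],T-[0,0,.098-tcp[2]])))
c_,n=np.cos(q[2]),np.sin(q[2])
print('tool yaw wanted',np.degrees(q[2])-90,'now',s['ee_rot'][2])
for y in (.015,.022): print('target y',y,W(q,np.array([[0,y,0]])).round(4), 'minus tcp cm',((W(q,np.array([[0,y,0]]))-tcp)*100).round(2))
E
python3 fit.py
```

```text
rack [0.6073 0.1095] -10.67
[[-0.2, -0.1], [-0.1, 0.2], [-0.7, -0.1], [-0.2, 0.2], [0.1, 0.0], [3.3, -0.0]]
groove -50 [[464.0, 136.0], [455.0, 410.0]]
groove -34 [[422.0, 136.0], [417.0, 410.0]]
groove -18 [[381.0, 136.0], [379.0, 409.0]]
groove -2 [[339.0, 135.0], [341.0, 409.0]]
groove 14 [[298.0, 135.0], [303.0, 409.0]]
cheek [[466.0, 133.0], [456.0, 413.0]]
tmpl [[315.0, 552.0], [430.0, 552.0], [332.0, 468.0], [414.0, 468.0], [331.0, 380.0], [415.0, 380.0], [368.0, 342.0], [379.0, 342.0]]
tool yaw wanted -100.66888841423958 now -100.27824361828222
target y 0.015 [[0.6101 0.1243 0.    ]] minus tcp cm [[  6.48   1.94 -29.94]]
target y 0.022 [[0.6114 0.1311 0.    ]] minus tcp cm [[  6.61   2.63 -29.94]]
```

```bash
python3 -m jog '1 0.3 0 -0.4 1;1.5 0.4 0 0 1;1.5 0.5 0 0 1;1.3 0.4 0 0 1;1 0.37 0 0 1;0 0 -1.5 0 1;0 0 -2 0 1;0 0 -2 0 1;0 0 -1 0 1;0 0 -0.5 0 1;0 0 0 0 1;0 0 0 0 1'
python3 - <<'E'
from h import *
s=manip.get_state(); c,n=np.cos(np.radians(-10.67)),np.sin(np.radians(-10.67))
d=np.array(s['tool_pos'])[:2]-[.6073,.1095]; print('rack xy mm',(1e3*np.array([c*d[0]+n*d[1],-n*d[0]+c*d[1]])).round(1), s['tool_pos'][2],s['ee_rot'],s['force'])
p=shot('wrist','w3.png'); a=cv2.imread('pics/w3.png')[20:250,190:450]
cv2.imwrite('pics/w3c.png',cv2.resize(a,None,fx=3,fy=2.6,interpolation=cv2.INTER_CUBIC))
E
```

```text
t: 8.75
tool_pos: [0.6087, 0.1255, 0.2304]
ee_rot: [-179.9, 0.0, -100.6]
force: [-0.6, 0.5, -1.4]
grip_width: 0.181
rack xy mm [-1.6 16. ] 0.23038160180709663 [-1.79922066e+02  3.98272724e-02 -1.00620918e+02] [-0.63748344  0.47342142 -1.43916949]
```

View pics/w3c.png

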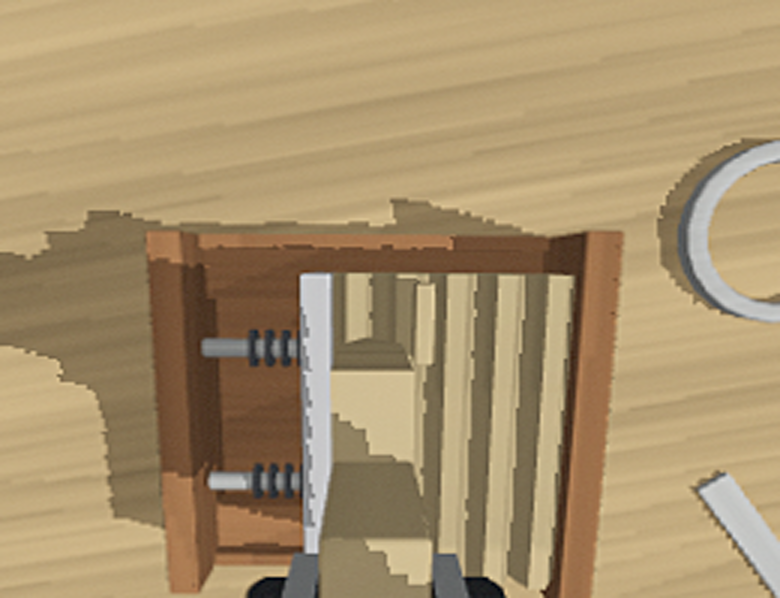

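The tip sits about 2 mm to the +y side of the groove (groove crop column ~383), which agrees with the pose estimate. I'll shift −1 mm and descend to just above the contact level.

```bash
python3 -m jog '0 -0.1 -1 0 1;0 0 -1 0 1;0 0 -1 0 1;0 0 -0.6 0 1;0 0 -0.4 0 1;0 0 -0.3 0 1;0 0 0 0 1;0 0 0 0 1'
cat > st.py <<'E'
from h import *
s=manip.get_state(); c,n=np.cos(np.radians(-10.67)),np.sin(np.radians(-10.67))
d=np.array(s['tool_pos'])[:2]-[.6073,.1095]; f=np.array(s['force']); tq=np.array(s['ft_torque'])
R=lambda v:np.array([c*v[0]+n*v[1],-n*v[0]+c*v[1]])
print('rack xy mm',(1e3*R(d)).round(1),'h',round(1e3*s['tool_pos'][2]-98,1),'Frack',R(f).round(1),f[2].round(1),'tq',R(tq).round(2),'rot',np.round(s['ee_rot'],1),s['grip_width'])
E
python3 st.py
```

```text
t: 9.6
tool_pos: [0.6083, 0.1237, 0.1866]
ee_rot: [-180.0, -0.0, -100.7]
force: [-0.8, -2.9, 0.1]
grip_width: 0.179
rack xy mm [-1.6 14.1] h 88.6 Frack [-0.3 -3. ] 0.1 tq [-0.9  0. ] rot [-180.    -0.  -100.7] 0.17888989137613473
```

```bash
python3 -m jog '0.01 0.06 -0.2 0 1;0.01 0.07 -0.2 0 1;0.01 0.07 -0.2 0 1;0.01 0.07 -0.2 0 1;0.01 0.06 -0.2 0 1;0 0 0 0 1;0 0 0 0 1'; python3 st.py
```

```text
t: 10.3
tool_pos: [0.6086, 0.1275, 0.1759]
ee_rot: [180.0, -0.0, -100.6]
force: [-0.5, -3.3, -1.4]
grip_width: 0.181
rack xy mm [-2.1 18. ] h 77.9 Frack [ 0.1 -3.4] -1.4 tq [-1.24 -0.26] rot [ 180.    -0.  -100.6] 0.18132431030001592
```

```bash
python3 -m jog '0.01 0.06 -0.2 0 1;0.01 0.06 -0.2 0 1;0.01 0.06 -0.2 0 1;0.01 0.06 -0.2 0 1;0.01 0.06 -0.2 0 1;0.01 0.06 -0.2 0 1;0.01 0.05 -0.2 0 1;0.01 0.05 -0.2 0 1;0 0 0 0 1;0 0 0 0 1'; python3 st.py
```

```text
t: 11.3
tool_pos: [0.6095, 0.1322, 0.1601]
ee_rot: [180.0, -0.0, -100.6]
force: [-0.0, -4.8, -0.7]
grip_width: 0.179
rack xy mm [-2.1 22.7] h 62.1 Frack [ 0.9 -4.7] -0.7 tq [-1.29 -0.32] rot [ 180.    -0.  -100.6] 0.17945279333983338
```

```bash
python3 -m jog '0 0 -0.2 0 1;0 0 -0.25 0 1;0 0 -0.25 0 1;0 0 -0.25 0 1;0 0 -0.25 0 1;0 0 -0.25 0 1;0 0 -0.25 0 1;0 0 -0.25 0 1;0 0 -0.25 0 1;0 0 -0.25 0 1;0 0 -0.25 0 1;0 0 -0.25 0 1;0 0 -0.25 0 1;0 0 -0.2 0 1;0 0 0 0 1;0 0 0 0 1'; python3 st.py
```

```text
t: 12.9
tool_pos: [0.6094, 0.1322, 0.126]
ee_rot: [180.0, -0.0, -100.6]
force: [0.4, -3.9, -1.8]
grip_width: 0.177
rack xy mm [-2.2 22.7] h 28.0 Frack [ 1.1 -3.8] -1.8 tq [-1.1  -0.25] rot [ 180.    -0.  -100.6] 0.17696049503400565
```

```bash
for i in 1; do :; done; python3 -m jog '0 0 -0.1 0 1;0 0 -0.1 0 1;0 0 -0.1 0 1;0 0 -0.1 0 1;0 0 0 0 1'; python3 st.py
```

```text
t: 13.4
tool_pos: [0.6096, 0.1322, 0.1223]
ee_rot: [-180.0, 0.0, -100.6]
force: [-0.9, -5.5, -1.7]
grip_width: 0.177
rack xy mm [-2.  22.7] h 24.3 Frack [ 0.1 -5.5] -1.7 tq [-1.24 -0.19] rot [-180.     0.  -100.6] 0.1768532252613752
```

```bash
python3 -m jog '0 0 -0.1 0 1;0 0 -0.1 0 1;0 0 0 0 1'; python3 st.py
```

```text
t: 13.7
tool_pos: [0.6095, 0.1322, 0.1202]
ee_rot: [180.0, 0.0, -100.6]
force: [0.3, -4.0, -1.4]
grip_width: 0.181
rack xy mm [-2.  22.7] h 22.2 Frack [ 1.  -3.9] -1.4 tq [-1.22 -0.2 ] rot [ 180.     0.  -100.6] 0.1814629465045211
```

```bash
python3 -m jog '0 0 -0.1 0 1;0 0 -0.1 0 1;0 0 0 0 1'; python3 st.py
```

```text
t: 14.0
tool_pos: [0.6095, 0.1322, 0.1182]
ee_rot: [180.0, 0.0, -100.6]
force: [-0.0, -5.6, -0.8]
grip_width: 0.179
rack xy mm [-2.1 22.7] h 20.2 Frack [ 1.  -5.5] -0.8 tq [-1.24 -0.12] rot [ 180.     0.  -100.6] 0.17882569884743746
```

```bash
python3 -m jog '0 0 -0.1 0 1;0 0 -0.1 0 1;0 0 0 0 1'; python3 st.py
```

```text
t: 14.3
tool_pos: [0.6095, 0.1322, 0.1161]
ee_rot: [180.0, 0.0, -100.6]
force: [0.4, -4.1, -1.0]
grip_width: 0.176
rack xy mm [-2.1 22.7] h 18.1 Frack [ 1.1 -3.9] -1.0 tq [-1.3  -0.17] rot [ 180.     0.  -100.6] 0.17617579021003882
```

```bash
python3 -m jog '0 0 -0.1 0 1;0 0 0 0 1'; python3 st.py
```

```text
t: 14.5
tool_pos: [0.6095, 0.1322, 0.1152]
ee_rot: [180.0, -0.0, -100.6]
force: [0.1, -4.1, -1.2]
grip_width: 0.177
rack xy mm [-2.1 22.7] h 17.2 Frack [ 0.8 -4. ] -1.2 tq [-1.3  -0.11] rot [ 180.    -0.  -100.6] 0.1773447545796056
```

```bash
python3 -m jog '0 0 -0.1 0 1;0 0 0 0 1'; python3 st.py
```

```text
t: 14.7
tool_pos: [0.6095, 0.1323, 0.1142]
ee_rot: [180.0, 0.0, -100.6]
force: [-0.6, -4.3, -0.3]
grip_width: 0.174
rack xy mm [-2.1 22.8] h 16.2 Frack [ 0.2 -4.3] -0.3 tq [-1.23 -0.13] rot [ 180.     0.  -100.6] 0.173589845575672
```

```bash
python3 -m jog '0 0 -0.1 0 1;0 0 -0.1 0 1;0 0 0 0 1'; python3 st.py
```

```text
t: 15.0
tool_pos: [0.6095, 0.1323, 0.1122]
ee_rot: [180.0, 0.0, -100.6]
force: [0.4, -4.7, -1.1]
grip_width: 0.181
rack xy mm [-2.1 22.8] h 14.2 Frack [ 1.3 -4.5] -1.1 tq [-1.28 -0.16] rot [ 180.     0.  -100.6] 0.18097793460477715
```

```bash
python3 -m jog '0 0 -0.1 0 1;0 0 0 0 1'; python3 st.py
```

```text
t: 15.2
tool_pos: [0.6095, 0.1322, 0.1112]
ee_rot: [180.0, 0.0, -100.6]
force: [-0.5, -5.0, 0.3]
grip_width: 0.177
rack xy mm [-2.1 22.7] h 13.2 Frack [ 0.4 -5. ] 0.3 tq [-1.28 -0.11] rot [ 180.     0.  -100.6] 0.17688693982254336
```

```bash
python3 -m jog '0 0 -0.1 0 1;0 0 0 0 1'; python3 st.py
```

```text
t: 15.4
tool_pos: [0.6095, 0.1322, 0.1104]
ee_rot: [-180.0, 0.0, -100.6]
force: [-1.2, -5.0, 0.3]
grip_width: 0.177
rack xy mm [-2.  22.7] h 12.4 Frack [-0.2 -5.2] 0.3 tq [-1.34 -0.1 ] rot [-180.     0.  -100.6] 0.1773907845865921
```

```bash
python3 -m jog '0 0 -0.1 0 1;0 0 0 0 1'; python3 st.py
```

```text
t: 15.6
tool_pos: [0.6096, 0.1322, 0.1094]
ee_rot: [-180.0, 0.0, -100.6]
force: [-0.5, -5.2, 0.6]
grip_width: 0.176
rack xy mm [-2.  22.7] h 11.4 Frack [ 0.5 -5.2] 0.6 tq [-1.4  -0.07] rot [-180.     0.  -100.6] 0.17565685089295272
```

```bash
python3 -m jog '0 0 -0.05 0 1;0 0 0 0 1'; python3 st.py
```

```text
t: 15.8
tool_pos: [0.6096, 0.1323, 0.1092]
ee_rot: [-180.0, 0.0, -100.6]
force: [-0.9, -5.0, 2.1]
grip_width: 0.182
rack xy mm [-2.  22.8] h 11.2 Frack [ 0.  -5.1] 2.1 tq [-1.51  0.1 ] rot [-180.     0.  -100.6] 0.1819994407627425
```

```bash
python3 -m jog '0 0 -0.05 0 1;0 0 0 0 1'; python3 st.py
```

```text
t: 16.0
tool_pos: [0.6096, 0.1323, 0.1091]
ee_rot: [-180.0, 0.0, -100.6]
force: [-3.4, -5.8, 4.7]
grip_width: 0.179
rack xy mm [-1.9 22.8] h 11.1 Frack [-2.2 -6.3] 4.7 tq [-1.68  0.39] rot [-180.     0.  -100.6] 0.17885011323980218
```

```bash
python3 -m jog '0 0 -0.05 0 1;0 0 -0.05 0 1;0 0 0 0 1;0 0 0 0 1;0 0 0 0 1'; python3 st.py
```

```text
t: 16.5
tool_pos: [0.6099, 0.1324, 0.1091]
ee_rot: [-179.9, 0.0, -100.6]
force: [-5.0, -5.8, 10.2]
grip_width: 0.179
rack xy mm [-1.7 23. ] h 11.1 Frack [-3.9 -6.6] 10.2 tq [-1.81  0.84] rot [-179.9    0.  -100.6] 0.17902730127816383
```

```bash
python3 -m jog '-0.01 -0.05 0 0 1;-0.01 -0.05 0 0 1;0 0 0 0 1;0 0 0 0 1'; python3 st.py
```

```text
t: 16.9
tool_pos: [0.6098, 0.1322, 0.1091]
ee_rot: [-179.9, 0.1, -100.6]
force: [-2.5, -3.7, 9.3]
grip_width: 0.18
rack xy mm [-1.7 22.8] h 11.1 Frack [-1.8 -4.1] 9.3 tq [-1.2   0.63] rot [-1.799e+02  1.000e-01 -1.006e+02] 0.18045156723449082
```

```bash
python3 -m jog '-0.01 -0.05 0 0 1;-0.01 -0.05 0 0 1;0 0 0 0 1;0 0 0 0 1'; python3 st.py
```

```text
t: 17.3
tool_pos: [0.6098, 0.1321, 0.1091]
ee_rot: [-179.9, 0.2, -100.5]
force: [-1.6, -2.3, 6.9]
grip_width: 0.183
rack xy mm [-1.7 22.7] h 11.1 Frack [-1.2 -2.6] 6.9 tq [-0.76  0.45] rot [-179.9    0.2 -100.5] 0.18309297219066747
```

```bash
python3 -m jog '0 0 0 0 0.6;0 0 0 0 0.4;0 0 0 0 0.2;0 0 0 0 0;0 0 0 0 0;0 0 0 0 0'; python3 st.py; python3 -m jog '0 0 0.5 0 0;0 0 1 0 0;0 0 1.5 0 0;0 0 2 0 0;0 0 3 0 0;0 0 3 0 0;0 0 3 0 0;-1 0 2 0 0;-2 0 1 0 0;-2 0 0 0 0;-2 0 0 0 0;-1 0 0 0 0;0 0 0 0 0;0 0 0 0 0'
python3 - <<'E'
from h import *
for n,sl in [('wrist',(slice(20,280),slice(170,470))),('side',(slice(150,270),slice(210,350)))]:
    shot(n,n+'_f.png')
a=cv2.imread('pics/wrist_f.png')[20:280,170:470]; b=cv2.imread('pics/side_f.png')[140:270,215:345]
cv2.imwrite('pics/f.png',cv2.hconcat([cv2.resize(a,(420,364)),cv2.resize(b,(364,364),interpolation=cv2.INTER_CUBIC)]))
E
```

```text
t: 17.9
tool_pos: [0.6091, 0.1303, 0.1073]
ee_rot: [180.0, 0.0, -100.6]
force: [-0.4, -0.1, -0.3]
grip_width: 0.497
rack xy mm [-2.1 20.8] h 9.3 Frack [-0.3 -0.2] -0.3 tq [0.04 0.01] rot [ 180.     0.  -100.6] 0.49712572653924864
t: 19.3
tool_pos: [0.5297, 0.1301, 0.278]
ee_rot: [-179.9, 0.0, -100.6]
force: [0.9, -0.6, -0.5]
grip_width: 0.5
```

View pics/f.png

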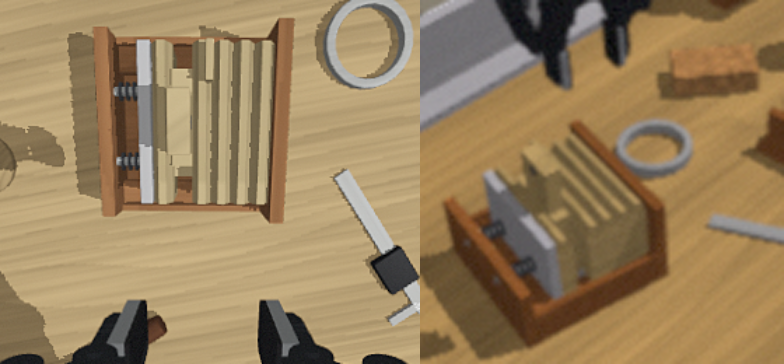

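The final view shows the template standing between the eared divider and plate_d, with the row upright. One last numeric check compares the predicted outline with the picture.

```bash
python3 - <<'E'
from h import *
p=shot('wrist'); a=cv2.cvtColor(p['frame'],cv2.COLOR_RGB2BGR)
q=np.radians(-10.67);c,n=np.cos(q),np.sin(q)
def P(L):
    X=np.array(L,float)/1e3; return proj(p,np.c_[.6073+c*X[:,0]-n*X[:,1],.1095+n*X[:,0]+c*X[:,1],X[:,2]])
x0,y0,k=230,30,4
b=cv2.resize(a[y0:y0+145,x0:x0+190],None,fx=k,fy=k,interpolation=cv2.INTER_CUBIC)
for L,col in [([[22,30,141],[22,14,141],[-22,14,141],[-22,30,141]],(0,0,255)),([[62,46,96],[62,56,96],[-62,56,96],[-62,46,96]],(255,0,0)),([[31,-2,114],[59,-2,114],[59,4,114],[31,4,114]],(0,160,0))]:
    cv2.polylines(b,[((P(L)-[x0,y0]+.5)*k).round().astype(int)],True,col,1)
cv2.imwrite('pics/chk.png',b)
E
```

View pics/chk.png

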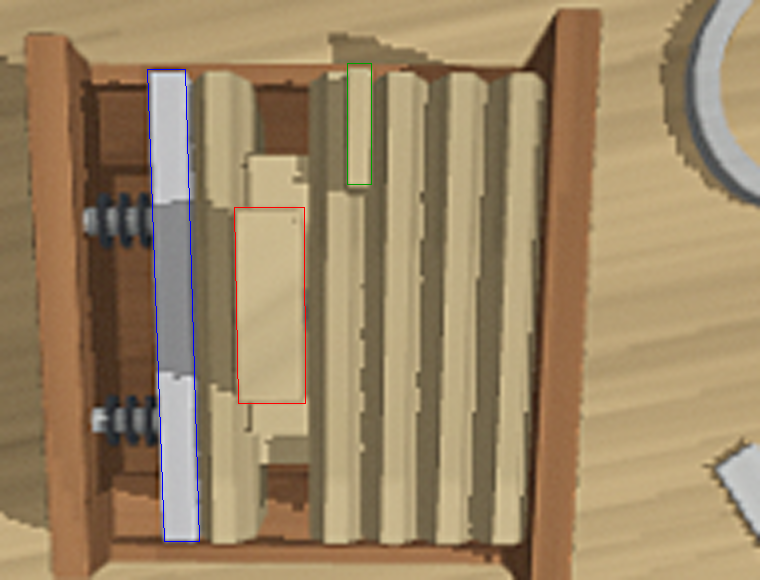

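The tab (red), end plate (blue) and ear (green) outlines all match the prediction. The template is at x ≈ 0, upright and in line, so I'm handing in.

```bash
python3 -c "
from workcell import manip
print(manip.finish_job(), manip.get_state()['t'])"
```

```text
the job is handed in; nothing more can be done
the job is handed in; nothing more can be done
```

The template is filed between the eared divider (fourth from the cheek) and plate_d, on the sprung side, and the job was handed in after about 20 s of robot time.

- **Insertion:** I lifted it by the tab and worked the wedge down while moving it towards the end plate. Side forces stayed at about 7 N or less.
- **Pressing home:** The sprung strip seemed to start about 13.5 mm above the bench and the hard bar about 11 mm. I pressed with about 10 N, eased the sideways load and let go.
- **Last check:** The final wrist picture matched the predicted outlines to about 1 mm. The template was at x ≈ 0, upright and against the divider, the end plate had moved about 16 mm, and the row looked straight. The other objects visible in the last pictures looked unmoved.
- **Not measured:** I could not read the contact force on the bar after letting go. It rests on the seating depth and the friction in the row.

No check failed or disagreed. The hand-in reported no verdict.

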